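# Push the loaded tray home and shut the shielded test box

### The job

Get the shielded test box ready for a measurement: with the fingertips push the tray that sticks out of it, with the module lying in it, fully home against the back of the box, then push the box's hinged lid all the way shut without slamming it. Only push: do not lift the tray or the module and do not open the lid further. Leave the other things on the bench where they are.

Things in the scene. Friction and masses are not known exactly. Their poses are not given: they have to be found in the camera images.
- test_box: aluminium box screwed to the bench, 170 long (x) x 122 wide x 72 high (mm, as all below), front and top open. Origin: centre of its underside, on the bench; x runs from its open front, facing the robot, to its closed back, z up. Walls 8 thick: channel 106 wide, back wall's inner face at x = +77. Placed and turned anew each time
- sill (a point): middle of the front edge of the box's floor, on its upper side: x = -145, z = +8 in the box frame; axes of the box. The 8 thick floor goes on in front of the box (front at x = -85) as a sill to here, with a rail 8 wide, 18 high over the bench, along each side
- tray: black plastic open tray, loose, 150 long (x) x 100 wide, walls 30 high, 0.18 to 0.35 kg, on the box's floor (8 over the bench), axes along the box's. Guided by the channel, it slides in along the box's +x with about 1 to 3 N. Origin: centre of its underside; fully home it is at x = +2 in the box frame, tray touching the back wall; it starts 40 to 80 short of that
- tray_front (a point): middle of the outer face of the tray's front plate, at x = -75, z = +22 in the tray frame; axes of the tray. The plate is 100 wide and reaches 45 above the tray's underside (53 over the bench): the place to push, from the front, towards the box's back. Fully home it lies at x = -73 in the box frame
- module: metal-cased module 70 x 50 x 22, 0.12 kg, loose, lying in the tray on its 4 thick floor; rides along with it. Origin: centre of its underside
- lid (a joint): angle of the lid, rad: 0 shut (level on the box), growing as it opens up and back; starts between 1.15 and 1.4. Aluminium plate 174 long x 122 wide x 6 thick, hinged along the top of the back wall. The hinge is stiff: the lid stays at any angle; shutting it takes 1 to 4 N near the free edge, pushed on its outer (upper) face
- lid_hinge (a point): middle of the hinge axis, at x = +85, z = +72 in the box frame; the axis runs along the box's y; axes of the box. The plate's inner face lies in the plane of the axis; the shut lid's outer face is 6 above it (78 over the bench)
- lid_front (a point): middle of the lid's free edge on its outer face, 174 from the hinge; moves with the lid; z is the outer face's normal, x points along the plate to the hinge. From this edge a skirt 40 deep, 4 thick, hangs at right angles; it covers the box's front when shut, and strikes the tray's front if the tray is more than about 12 short of home
- spare_module: a second metal module like the one in the tray, 70 x 50 x 22, lying on the bench beside the test box; origin: centre of its underside; sizes in mm; not to be moved
- solder_spool: grey solder spool standing on end, diameter 54, height 46, beside the test box; origin: centre of its underside; sizes in mm; not to be moved
- screwdriver: screwdriver 170 long lying on the bench beside the test box; origin under its middle, x along it towards the tip; sizes in mm; not to be moved
- mug: white ceramic mug, diameter 80, height 90, far to one side; origin: centre of its underside; sizes in mm; not to be moved
- flux_jar: white plastic jar, diameter 60, height 60, far to one side; origin: centre of its underside; sizes in mm; not to be moved
- spray_can: aluminium can, diameter 56, height 150, far to one side; origin: centre of its underside; sizes in mm; not to be moved
Things that resemble listed ones, but are neither listed nor needed, are in the scene too. Leave any green or purple look-alike of the tray alone. Leave any orange or yellow look-alike of the module alone.

How it is judged:
By the outcome, as a careful person would: the job done as asked, in the order asked, and still so for the second after the job is handed in, with the robot touching nothing.
It also fails if it takes over 58 s, if anything falls off the work surface, if the arm or the gripper's body presses on something with over 40 N, if the wrist force passes 120 N, or if a joint passes its speed limit or range.

### The arm

A 6-joint arm with a two-finger parallel gripper is mounted at the origin on the work surface. World frame = base frame: x ahead of the robot, y to its left, z up, the work surface at z = 0. Lengths are in m, angles in rad, forces in N, time in s.
With the tool pointing down it reaches from about 0.35 to 0.85 m from the base axis. Payload 8.1 kg.
Tool frame: the origin (TCP) lies on the centre line of the jaws, within the pads' length; the fingertips stand robot.tips_ahead ahead of it and the grasp point (between the pads) lies 6 mm ahead of it (robot.tips_ahead is the distance from the TCP to the fingertips, in m); z points along the fingers, y is the line along which they close (so a half turn about z gives the same grasp; the last joint's range is limited). The gripper opens to 93 mm and grips with 3 to 60 N. Pads are 15 mm wide; open, the fingers measure 128 mm over their backs; the gripper's body (75 mm by 188 mm) begins 65 mm behind the grasp point.
Start: joints at [1.197, 0.13, 1.488, -0, 1.523, -0.085], TCP at [0.171, 0.575, 0.216] pointing down, gripper open.
Joint ranges: [-2.96, 2.96], [-0.89, 2.26], [0.02, 2.5], [-1.34, 4.48], [0, 2.73], [-2.66, 2.66]. Speed limits (rad/s): [2.39, 2.39, 2.79, 3.14, 3.14, 3.14].

### API

Orientations are given as a rotation vector (axis times angle).
In Python, from plant import robot gives the robot as it stands.
- The arm moves only by the tool apply_moves, never from a script. Its arguments are lists of equal length, an entry for each row: "delta_pos": the shift along the tool's x, y, z in cm, a list of three; "twist": the turn about the tool's z in rad. A call has 1 to 8 rows; each row shifts and turns the commanded pose from where the row before left it, along the tool's axes as they then stand; what a row does not reach is not made up. A row lasts 1/8 s, in which the tool goes at most 62.5 mm and 10.7 degrees, less where a joint would pass 70% of its speed; a pose out of reach is approached as far as the arm can. A call with a gripper value outside its range is refused whole. "gripper" is the finger opening in cm, from 0 to 9.3, set as the call begins (left out, the last holds). The fingers move at their own pace and stop on an object; "squeeze" is the grip in N (left out, the last holds). Time passes only in rows, so rows that do not move let the fingers close. It gives the time, the measured TCP pose, the force, the opening and the grip force at its end, in the units of the state.
- robot.read_state(): the state, without advancing time (a new reading comes with each control period).
- robot.read_camera(name): name is "scene" or "side" or "wrist"; returns a dict with "frame" (480x640x3 uint8, red, green, blue), "vertical_fov" (degrees; the focal length in pixels is half the picture's height over the tangent of half this angle, whatever the lens; pixels are square), "cx", "cy" (the principal point, pixels), "R" (3x3) and "t" (3): a world point X has camera coordinates R X + t. Camera axes: x right, y down, z forward; pixel columns grow to the right and rows downward; lengths in m; the calibration is good to about 2 mm. The wrist camera is an equidistant fisheye: a pixel r from the principal point sees the ray r / f radians off the axis. A picture is of the moment at which its call begins. There is no depth.
- robot.close_job(): hands the job in; it is judged then, once.
The state is a dict: "t": time; "q": joint angles; "dq": joint speeds; "joint_torque": joint torques, N m; "tool_pos": TCP position; "orientation": TCP orientation; "force": force on the tool from outside, world axes, zero at the start; "wrist_torque": the same for the moment, N m; "opening": finger opening in m; "gripper_force": force on a finger pad.
Only numpy, scipy, OpenCV 4.12 (cv2) and the standard library are available. Lean on these libraries where they do the work, as an engineer would, in place of code of your own. Each camera call takes 0.05 s, during which the arm holds its last target. There are 200 camera calls.

## Working session

There is one attempt and no reset: what is moved stays moved. The work goes in short steps, Python scripts to look and compute and a tool call to move; the robot and the scene stay as the last step left them, time stands still between calls to the robot, and variables do not carry over. Pictures are saved under pics/ and viewed, at most 10 in all, crops included, and the job is handed in when it is done.

Besides the shell and the picture viewer there is one more tool, called as name([rows], argument=value, ...), one row to a line, values as JSON. apply_moves: Moves the arm, as the interface text tells. Its arguments: {"type":"object","properties":{"delta_pos":{"type":"array"},"twist":{"type":"array"},"gripper":{"type":"number"},"squeeze":{"type":"number"}},"required":["delta_pos","twist"]}

```bash
mkdir -p pics; cat > h.py <<'E'
import numpy as np, cv2, json
from plant import robot
def snap(n,name):
    c=robot.read_camera(n); cv2.imwrite(f'pics/{name}.png',c['frame'][:,:,::-1])
    np.savez(f'pics/{name}.npz',**{k:np.array(v) for k,v in c.items()}); return c
def load(name): return dict(np.load(f'pics/{name}.npz'))
def ray(c,u,v):
    f=240/np.tan(np.radians(float(c['vertical_fov']))/2)
    d=np.array([(u-c['cx'])/f,(v-c['cy'])/f,1.]); R=c['R']
    return -R.T@c['t'], R.T@d
def plane(c,u,v,z):
    o,d=ray(c,u,v); return o+d*(z-o[2])/d[2]
def proj(c,X):
    f=240/np.tan(np.radians(float(c['vertical_fov']))/2)
    p=c['R']@np.asarray(X,float)+c['t']; return np.array([c['cx']+f*p[0]/p[2],c['cy']+f*p[1]/p[2]])
E
python3 - <<'E'
from h import *
for n in('scene','side'):
    c=snap(n,n+'0'); print(n,-c['R'].T@c['t'],c['R'][2],c['vertical_fov'])
s=robot.read_state(); print(s, robot.tips_ahead)
E
```

```text
scene [0.58895372 0.68340051 1.07028472] [-0.04374073 -0.55732699 -0.82914014] 47.44492255750001
side [-0.13246881 -0.73318911  1.31275326] [ 0.43482822  0.46141069 -0.7733205 ] 44.160341229622894
{'t': 0.1, 'q': array([ 1.19658693e+00,  1.31061532e-01,  1.48917948e+00, -1.77091771e-05,
        1.52303133e+00, -8.54231603e-02]), 'dq': array([ 3.25376298e-08, -7.06389150e-04, -2.82391941e-03, -8.54090186e-05,
        1.73044682e-03,  6.22119759e-04]), 'joint_torque': array([ 1.31395871e-03, -5.61343682e+01, -4.93095481e+01,  7.69608747e-02,
        2.91560974e-02, -1.17014670e-04]), 'tool_pos': array([0.17067604, 0.5746563 , 0.21480178]), 'orientation': array([-4.51995632e-01, -3.10853694e+00,  2.57511455e-03]), 'force': array([ 0.38658884, -1.42048437,  0.43751613]), 'wrist_torque': array([-0.00881778,  0.03768849,  0.02310158]), 'gripper_force': 0.0, 'opening': 0.09287998020455603} 0.025
```

View pics/scene0.png

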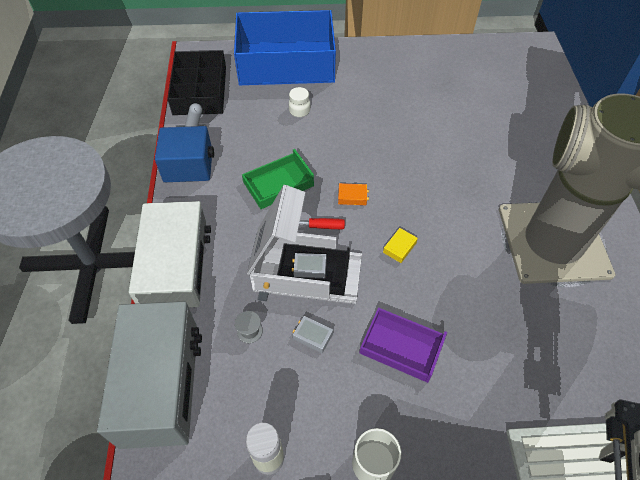

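View pics/side0.png

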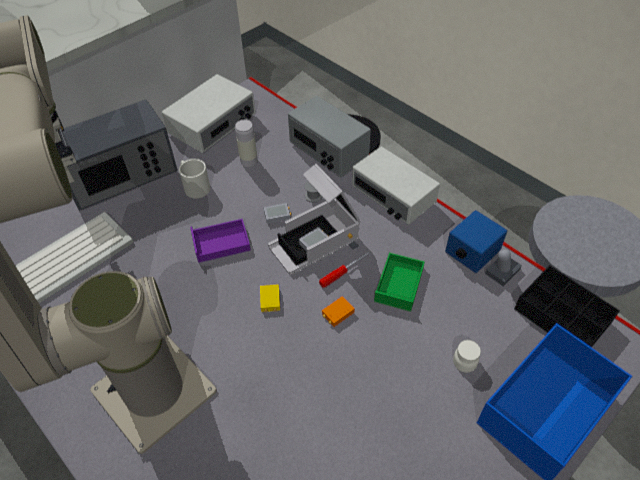

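The scene view shows the test box at about (305,265), its black tray at (320,265) and its open lid at (285,220). The side view has the same box at about (315,235). The look-alikes are the purple tray (403,345), the green tray (278,178), and the orange (353,194) and yellow (400,244) modules. The black tray in the aluminium box fits the description. I'll confirm this in one enlarged crop.

```bash
python3 - <<'E'
import cv2,numpy as np
a=cv2.imread('pics/scene0.png')[180:310,240:370];b=cv2.imread('pics/side0.png')[155:285,255:385]
m=np.hstack([cv2.resize(i,(400,400),interpolation=cv2.INTER_CUBIC) for i in(a,b)])
cv2.imwrite('pics/crop1.png',m)
E
```

```text
(no output)
```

View pics/crop1.png

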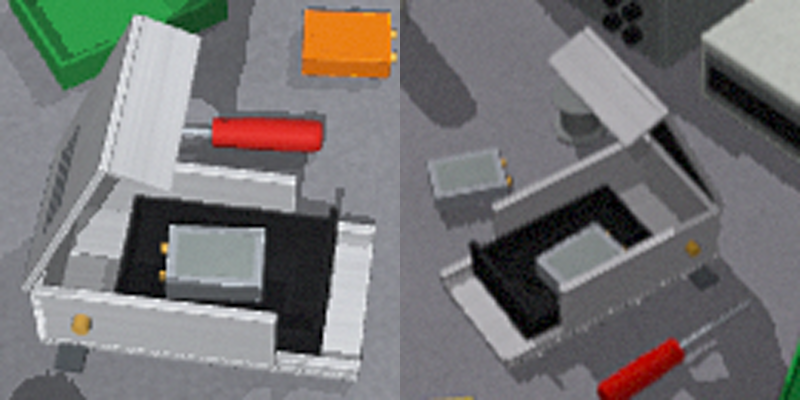

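The crop confirms it. The black tray with the metal module is in the aluminium box, with its front plate at scene crop (337,280) and the sill and rails to the right of that. The lid is raised over the back. The corners are clear enough to cast rays.

```bash
cat > fit.py <<'E'
from h import *
k=130/400
S=load('scene0');D=load('side0')
s=lambda u,v:(240+(u+.5)*k-.5,180+(v+.5)*k-.5)
d=lambda u,v:(255+(u-400+.5)*k-.5,155+(v+.5)*k-.5)
P=[(S,s(359,362),(-145,61,18)),(S,s(375,224),(-145,-61,18)),(S,s(276,316),(-85,61,72)),(S,s(297,178),(-85,-61,72)),(S,s(45,343),(85,61,0)),(S,s(356,378),(-145,61,0)),
(D,d(497,207),(-85,61,72)),(D,d(718,211),(85,-61,72)),(D,d(560,290),(-85,-61,72)),(D,d(442,277),(-145,61,18)),(D,d(509,352),(-145,-61,18)),(D,d(511,362),(-145,-61,0))]
W=np.array([plane(c,*p,b[2]/1000)[:2] for c,p,b in P]);B=np.array([b[:2] for _,_,b in P])/1000
z=lambda A:A[:,0]+1j*A[:,1]
def fit(i):
    w,b=z(W[i]),z(B[i]); a=np.vdot(b-b.mean(),w-w.mean()); yaw=np.angle(a); t=w.mean()-np.exp(1j*yaw)*b.mean()
    return yaw,t,np.round(1000*(np.c_[(w-t).real,(w-t).imag]@np.array([[np.cos(yaw),-np.sin(yaw)],[np.sin(yaw),np.cos(yaw)]])-B[i]),1)
if __name__=='__main__':
    for i in(range(6),range(6,12),range(12)):
        y,t,r=fit(list(i)); print(y,t); print(r.tolist())
    y,t,_=fit(list(range(12)))
    R=np.array([[np.cos(y),-np.sin(y),0],[np.sin(y),np.cos(y),0],[0,0,1]]);T=np.array([t.real,t.imag,0])
    np.savez('box.npz',R=R,T=T,yaw=y)
    # tray front plate top corners (z=53), lid free-edge corners as rays
    for n,c,p,zz in(('plate -y top',S,s(338,206),.053),('plate+y top',S,s(322,352),.008),('side +y plate top',D,d(473,243),.053),('side -y plate top',D,d(558,290),.053)):
        print(n,np.round(1000*R.T@(plane(c,*p,zz)-T),1))
    # lid: free-edge corners on box plane y=±61
    for n,c,p,yy in(('S -y',S,s(201,37),-61),('S +y',S,s(137,15),61),('D +y',D,d(550,60),61),('D -y',D,d(625,143),-61),('D out+y',D,d(588,28),61),('D out-y',D,d(667,111),-61)):
        o,dd=ray(c,*p); o=R.T@(o-T);dd=R.T@dd; X=1000*(o+dd*(yy/1000-o[1])/dd[1]); h=X-np.array([85,0,72])
        print(n,np.round(X,1),'r',np.hypot(h[0],h[2]),'ang',np.arctan2(h[2],-h[0]))
E
python3 fit.py
```

```text
-0.18040226843084797 (0.6116152309789+0.050249364401764356j)
[[1.2, -3.7], [-0.2, 1.9], [0.8, -2.8], [-0.8, 4.8], [-3.1, -0.0], [2.0, -0.2]]
-0.1958570893431989 (0.6150573643677791+0.051872922304883884j)
[[1.3, -6.5], [-5.6, 0.2], [-2.6, 2.6], [-2.8, -9.1], [3.9, 5.7], [5.7, 7.2]]
-0.18485550225318872 (0.6132371026858592+0.05136888635276045j)
[[-0.5, -5.7], [-1.3, -0.1], [-0.8, -4.5], [-1.9, 3.0], [-4.7, -1.1], [0.4, -2.3], [3.6, -4.8], [-4.5, 0.2], [-1.5, 4.4], [-0.5, -6.7], [5.0, 8.1], [6.8, 9.5]]
plate -y top [-118.1  -50.5   53. ]
plate+y top [-118.5   45.4    8. ]
side +y plate top [-114.2   46.5   53. ]
side -y plate top [-80.3 -42.6  53. ]
S -y [-20.1 -61.  217.8] r 179.70730674799765 ang 0.9460402003426988
S +y [ -7.9  61.  384. ] r 325.5337180686154 ang 1.2814088255891893
D +y [-14.9  61.  216.1] r 175.36740691781063 ang 0.9643840967926288
D -y [-20.  -61.  222.6] r 183.57086948423932 ang 0.9616817913600842
D out+y [ 24.5  61.  232.3] r 171.35922700979745 ang 1.210268403007285
D out-y [ 21.7 -61.  235.6] r 175.4089100740312 ang 1.2018008074810358
```

```bash
cat >> h.py <<'E'
from scipy.spatial.transform import Rotation as Ro
def goto(x,y,z,yaw=None):
    "tip target in box frame mm -> remaining twist and shift (cm) in tool axes after the twist"
    b=np.load('box.npz');s=robot.read_state();A=Ro.from_rotvec(s['orientation']).as_matrix()
    by=b['R'][:,1]; a=A.T@by; tw=np.arctan2(-a[0],a[1]); tw=(tw+np.pi/2)%np.pi-np.pi/2
    A2=A@Ro.from_rotvec([0,0,tw]).as_matrix()
    tip=s['tool_pos']+A[:,2]*robot.tips_ahead
    tb=1000*b['R'].T@(tip-b['T'])
    tgt=b['T']+b['R']@(np.array([x,y,z])/1000)
    print('t',round(s['t'],2),'tip_box',tb.round(1),'twist',round(tw,4),'d_cm no twist',(100*A.T@(tgt-tip)).round(2),'after twist',(100*A2.T@(tgt-tip)).round(2),'F_box',(b['R'].T@s['force']).round(1),'open',round(s['opening'],4),'q6',s['q'][5].round(2))
E
python3 - <<'E'
from h import *
b=np.load('box.npz');np.savez('box.npz',yaw=-.183,R=Ro.from_euler('z',-.183).as_matrix(),T=np.array([.613,.0515,0]))
goto(-185,0,160)
E
```

```text
t 0.1 tip_box [-530.1  433.9  189.8] twist -0.1058 d_cm no twist [-38.9  -39.5    3.04] after twist [-34.52 -43.38   3.04] F_box [ 0.6 -1.3  0.4] open 0.0929 q6 -0.09
```

apply_moves([
  [0,0,0],
  [-2.5,-3.1,0.2],
  [-2.5,-3.1,0.2],
  [-2.5,-3.1,0.2],
  [-2.5,-3.1,0.2],
  [-2.5,-3.1,0.2],
  [-2.5,-3.1,0.2],
  [-2.5,-3.1,0.2],
], twist=[-0.106,0,0,0,0,0,0,0], gripper=4)

```text
t: 1.1
tool_pos: [0.3037, 0.3286, 0.2013]
orientation: [-0.286, -3.128, 0.001]
force: [0.1, 0.5, -0.2]
opening: 0.0397
gripper_force: 0.0
```

apply_moves([
  [-2.5,-3.1,0.2],
  [-2.5,-3.1,0.2],
  [-2.5,-3.1,0.2],
  [-2.5,-3.1,0.2],
  [-2.5,-3.1,0.2],
  [-2.5,-3.1,0.2],
  [-2.0,-3.1,0.2],
  [0,0,0],
], twist=[0,0,0,0,0,0,0,0])

```text
t: 2.1
tool_pos: [0.4314, 0.0838, 0.1872]
orientation: [-0.292, -3.127, 0.001]
force: [0.0, -0.1, 0.4]
opening: 0.0401
gripper_force: 0.0
```

```bash
python3 - <<'E'
from h import *
goto(-185,0,160)
c=snap('wrist','w1'); print(c['cx'],c['cy'],c['vertical_fov'],(-c['R'].T@c['t']),c['R'][2])
E
```

```text
t 2.1 tip_box [-184.4   -1.3  162.2] twist -0.0032 d_cm no twist [0.06 0.13 0.22] after twist [0.05 0.13 0.22] F_box [ 0.  -0.1  0.4] open 0.0401 q6 -1.31
318.8793328603715 241.6429899060445 65.70646984690485 [0.3612604  0.09514979 0.35580111] [ 0.25514883 -0.04882497 -0.96566826]
```

View pics/w1.png

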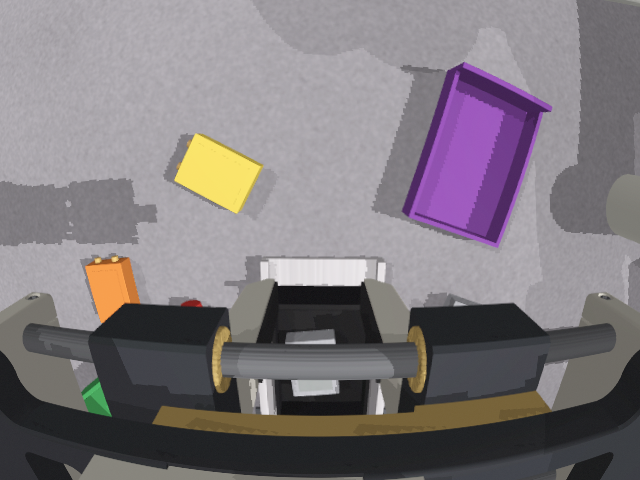

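The wrist view shows the sill front from about (262,261) to (384,261). The black tray plate's top edge is at about row 284, centred near column 322. I'll check the box pose with these.

```bash
cat >> h.py <<'E'
def wplane(c,u,v,z):
    f=240/np.tan(np.radians(float(c['vertical_fov']))/2)
    p=np.array([u-c['cx'],v-c['cy']]);r=np.hypot(*p);th=r/f
    d=c['R'].T@np.r_[p/r*np.sin(th),np.cos(th)];o=-c['R'].T@c['t'];return o+d*(z-o[2])/d[2]
E
python3 - <<'E'
from h import *
c=load('w1');b=np.load('box.npz');g=cv2.cvtColor(c['frame'],cv2.COLOR_RGB2GRAY)
for r in(264,274): print(r,g[r,255:275].tolist(),g[r,372:392].tolist())
print('cols',[g[250:300,k].tolist() for k in(322,)])
W=lambda u,v,z:(1000*b['R'].T@(wplane(c,u,v,z)-b['T'])).round(1)
for p in((261,259,.018),(385,259,.018),(322,260,.008),(277,284,.053),(363,284,.053)):print(p,W(*p))
E
```

```text
264 [129, 129, 127, 124, 132, 186, 227, 223, 223, 222, 224, 225, 227, 193, 199, 206, 206, 207, 208, 207] [182, 182, 182, 181, 138, 122, 212, 226, 227, 227, 228, 228, 230, 202, 145, 157, 157, 154, 153, 155]
274 [125, 126, 127, 126, 121, 160, 220, 224, 223, 223, 224, 225, 226, 193, 187, 201, 207, 207, 208, 207] [181, 182, 181, 174, 128, 168, 230, 228, 228, 228, 228, 230, 215, 180, 151, 151, 152, 155, 158, 158]
cols [[169, 170, 171, 172, 173, 172, 147, 125, 148, 196, 229, 227, 228, 227, 227, 227, 227, 227, 227, 227, 227, 227, 226, 227, 226, 226, 226, 226, 226, 226, 226, 226, 226, 214, 179, 170, 64, 21, 23, 21, 19, 22, 22, 22, 20, 18, 21, 20, 22, 22]]
(261, 259, 0.018) [-147.5  -59.2   18. ]
(385, 259, 0.018) [-147.1   60.3   18. ]
(322, 260, 0.008) [-143.2   -0.4    8. ]
(277, 284, 0.053) [-135.6  -40.3   53. ]
(363, 284, 0.053) [-135.4   35.3   53. ]
```

```bash
python3 - <<'E'
from h import *
c=load('w1');b=np.load('box.npz')
print((1000*b['R'].T@(wplane(c,322,285.5,.008)-b['T'])).round(1))
goto(-150,0,28)
E
```

```text
[-116.2   -0.4    8. ]
t 2.15 tip_box [-185.    -0.2  162.3] twist -0.0024 d_cm no twist [-3.52  0.03 13.42] after twist [-3.52  0.02 13.42] F_box [ 0.6  0.4 -0.8] open 0.0397 q6 -1.31
```

apply_moves([
  [-1.8,0,1.4],
  [-1.7,0,2],
  [0,0,2],
  [0,0,2],
  [0,0,2],
  [0,0,2],
  [0,0,2],
  [0,0,0],
], twist=[0,0,0,0,0,0,0,0])

```text
t: 3.15
tool_pos: [0.4636, 0.0803, 0.0521]
orientation: [-0.284, -3.125, 0.0]
force: [-1.2, -0.0, 0.8]
opening: 0.0401
gripper_force: 0.0
```

apply_moves([
  [-0.5,0,0],
  [-0.5,0,0],
  [-0.5,0,0],
  [-0.4,0,0],
  [-0.3,0,0],
  [-0.3,0,0],
  [-0.3,0,0],
  [-0.3,0,0],
], twist=[0,0,0,0,0,0,0,0])

```text
t: 4.15
tool_pos: [0.4963, 0.0736, 0.0537]
orientation: [-0.287, -3.128, 0.0]
force: [0.3, -0.4, 0.4]
opening: 0.0401
gripper_force: 0.0
```

```bash
python3 -c "
from h import *
goto(-80.5,0,28)"
```

```text
t 4.15 tip_box [-118.8    0.5   28.7] twist 0.0002 d_cm no twist [-3.83 -0.05  0.07] after twist [-3.83 -0.05  0.07] F_box [ 0.4 -0.4  0.4] open 0.0401 q6 -1.34
```

apply_moves([
  [-0.4,0,0],
  [-0.4,0,0],
  [-0.4,0,0],
  [-0.4,0,0],
  [-0.4,0,0],
  [-0.4,0,0],
  [-0.3,0,0],
  [-0.3,0,0],
], twist=[0,0,0,0,0,0,0,0])

```text
t: 5.15
tool_pos: [0.5258, 0.0682, 0.0537]
orientation: [-0.287, -3.128, 0.0]
force: [-1.0, -0.2, 0.2]
opening: 0.0399
gripper_force: 0.0
```

apply_moves([
  [-0.2,0,0],
  [-0.2,0,0],
  [-0.1,0,0],
  [-0.1,0,0],
], twist=[0,0,0,0])

```text
t: 5.65
tool_pos: [0.5315, 0.0672, 0.0537]
orientation: [-0.287, -3.128, -0.0]
force: [-0.6, -0.3, -0.5]
opening: 0.0399
gripper_force: 0.0
```

```bash
python3 -c "
from h import *
goto(-80.5,0,28)
snap('scene','s2')
cv2.imwrite('pics/s2c.png',cv2.resize(cv2.imread('pics/s2.png')[180:310,240:370],(600,600),interpolation=2))"
```

```text
t 5.65 tip_box [-83.    0.6  28.7] twist 0.0002 d_cm no twist [-0.25 -0.06  0.07] after twist [-0.25 -0.06  0.07] F_box [-0.5 -0.4 -0.5] open 0.0399 q6 -1.36
```

View pics/s2c.png

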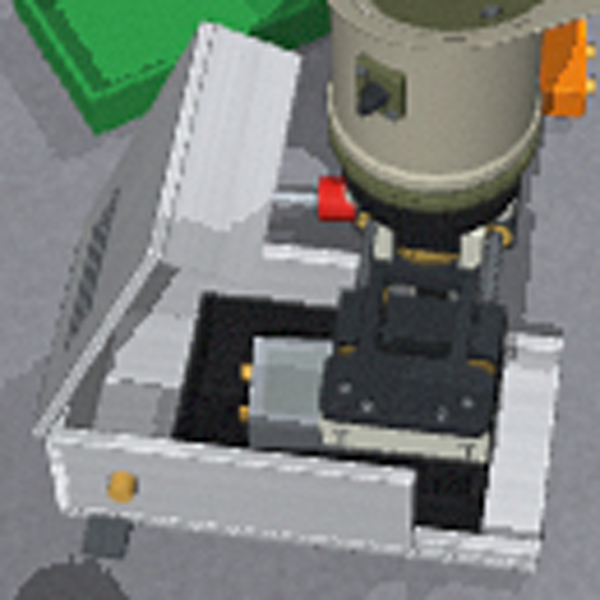

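```bash
python3 -c "
from h import *
b=np.load('box.npz');c=load('s2')
P=lambda *X:((proj(c,b['T']+b['R']@(np.array(X)/1000))-[240,180])*600/130).round(0)
print('tip',P(-83,0,28),'fing+y',P(-83,37,28),'body bottom corners',[P(-83+a,s,113) for a in(-37,37) for s in(-94,94)])
print('plate top',P(-116,-50,53),P(-116,50,53),'bottom',P(-116,50,8),P(-116,-50,8),'home',P(-73,-50,53),P(-73,50,53))
s=snap('side','d2');w=snap('wrist','w2')
a=cv2.resize(s['frame'][155:285,255:385],(400,400),interpolation=2)
d=cv2.resize(w['frame'],(400,300));d=np.vstack([d,np.zeros((100,400,3),np.uint8)])
cv2.imwrite('pics/m2.png',np.hstack([a,d])[:,:,::-1])
"
```

```text
tip [420. 415.] fing+y [411. 482.] body bottom corners [array([525., 162.]), array([483., 510.]), array([369., 145.]), array([313., 491.])]
plate top [501. 308.] [479. 488.] bottom [476. 534.] [497. 357.] home [413. 298.] [387. 477.]
```

View pics/m2.png

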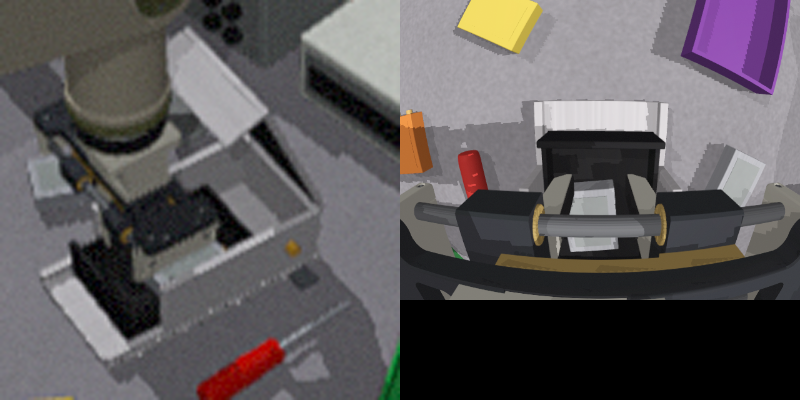

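```bash
python3 -c "
from h import *
b=np.load('box.npz')
def wp(c,X):
    f=240/np.tan(np.radians(float(c['vertical_fov']))/2)
    p=c['R']@(b['T']+b['R']@(np.array(X)/1000))+c['t'];th=np.arctan2(np.hypot(*p[:2]),p[2]);return (np.array([c['cx'],c['cy']])+f*th*p[:2]/np.hypot(*p[:2])).round(0)
for n,x,z in(('w1',-184.5,162),('w2',-83,28.7)):
    c=load(n);print(n,[wp(c,(x+a,y,z+h)) for a in(-7,7) for y in(-37,-20,20,37) for h in(0,25)])
    print('plate',wp(c,(-116,-50,53)),wp(c,(-116,50,53)),'rail front',wp(c,(-145,-61,18)),wp(c,(-145,61,18)))
w=cv2.imread('pics/w2.png')[190:430,160:480]
cv2.imwrite('pics/w2c.png',cv2.resize(w,(800,600),interpolation=2))
"
```

```text
w1 [array([258., 262.]), array([250., 278.]), array([288., 263.]), array([284., 279.]), array([361., 262.]), array([367., 278.]), array([391., 262.]), array([401., 278.]), array([259., 286.]), array([252., 304.]), array([289., 286.]), array([285., 305.]), array([360., 286.]), array([365., 304.]), array([390., 285.]), array([399., 304.])]
plate [267. 304.] [378. 304.] rail front [259. 261.] [386. 261.]
w2 [array([255., 262.]), array([246., 278.]), array([285., 262.]), array([281., 278.]), array([358., 262.]), array([363., 279.]), array([388., 262.]), array([397., 278.]), array([256., 286.]), array([248., 304.]), array([286., 286.]), array([282., 305.]), array([357., 286.]), array([362., 305.]), array([387., 286.]), array([395., 304.])]
plate [217. 226.] [426. 226.] rail front [213. 162.] [430. 163.]
```

View pics/w2c.png

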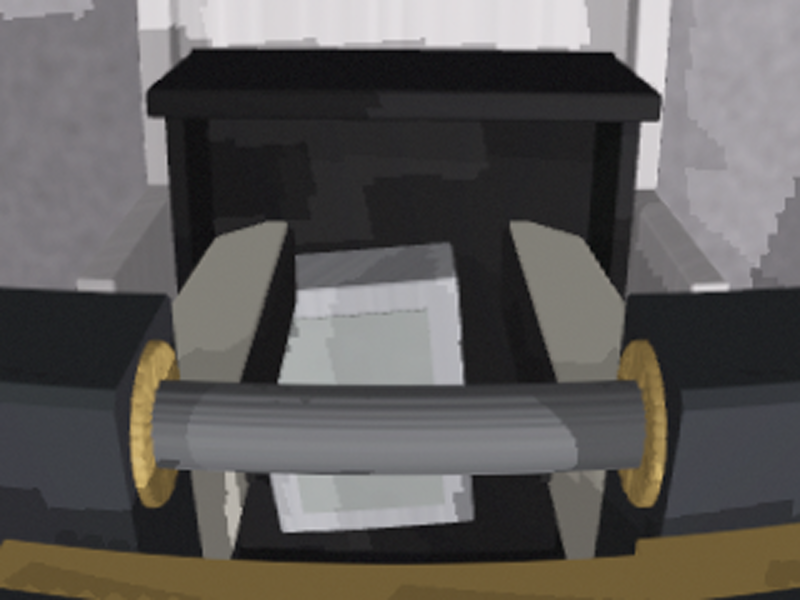

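The fingers have passed over the plate. It is still at x≈-116, with its top edge at crop row 92. The fingertips appear at crop row 222, higher than the model predicts. I'll lift, back out in front of the plate and go lower while watching the force.

apply_moves([
  [0,0,-1.5],
  [0,0,-1.5],
  [1.5,0,0],
  [1.5,0,0],
  [1.5,0,0],
  [1.3,0,0],
  [0,0,0],
  [0,0,0],
], twist=[0,0,0,0,0,0,0,0])

```text
t: 6.8
tool_pos: [0.4751, 0.0776, 0.0843]
orientation: [0.287, 3.127, 0.0]
force: [0.6, 0.3, -0.3]
opening: 0.0399
gripper_force: 0.0
```

apply_moves([
  [0,0,1],
  [0,0,1],
  [0,0,1],
  [0,0,0.5],
  [0,0,0.4],
  [0,0,0.3],
  [0,0,0.3],
  [0,0,0],
], twist=[0,0,0,0,0,0,0,0])

```text
t: 7.8
tool_pos: [0.4744, 0.0776, 0.0386]
orientation: [-0.287, -3.128, 0.0]
force: [-0.4, 0.4, -0.4]
opening: 0.0402
gripper_force: 0.0
```

```bash
python3 -c "
from h import *
goto(-138,0,12)
s=snap('scene','s3');d=snap('side','d3')
b=np.load('box.npz')
for c,o in((s,(240,180)),(d,(255,155))):
  print([((proj(c,b['T']+b['R']@(np.array(X)/1000))-o)*400/130).round(0) for X in((-141,37,13),(-141,-37,13),(-141,37,38),(-141,-37,38),(-116,50,53),(-116,-50,53))])
a=[cv2.resize(i,(400,400),interpolation=2) for i in(s['frame'][180:310,240:370],d['frame'][155:285,255:385])]
cv2.imwrite('pics/m3.png',np.hstack(a)[:,:,::-1])
"
```

```text
t 7.8 tip_box [-141.     0.5   13.6] twist 0.0002 d_cm no twist [-0.3  -0.05  0.16] after twist [-0.3  -0.05  0.16] F_box [-0.5  0.3 -0.4] open 0.0402 q6 -1.33
[array([354., 341.]), array([364., 253.]), array([356., 324.]), array([366., 235.]), array([320., 325.]), array([334., 205.])]
[array([ 55., 290.]), array([ 98., 343.]), array([ 53., 272.]), array([ 96., 326.]), array([ 68., 241.]), array([127., 313.])]
```

View pics/m3.png

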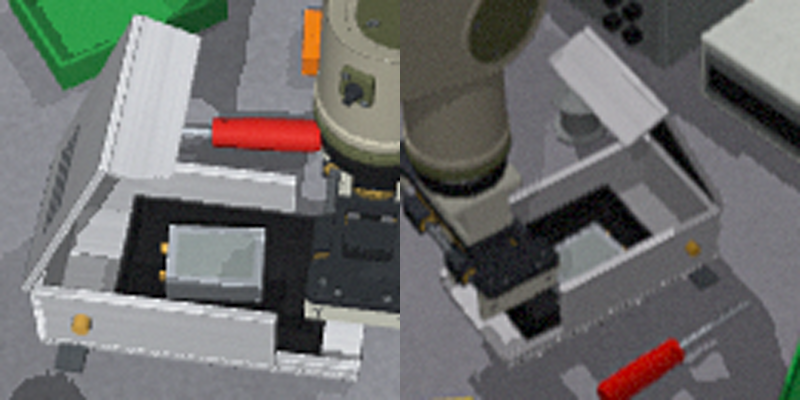

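The gripper is now in front of the plate, over the sill at scene (345,270). The tray, module and screwdriver are unmoved. Next is a slow push.

apply_moves([
  [-0.4,0,0],
  [-0.4,0,0],
  [-0.4,0,0],
  [-0.4,0,0],
  [-0.4,0,0],
  [-0.4,0,0],
  [-0.4,0,0],
  [-0.4,0,0],
], twist=[0,0,0,0,0,0,0,0])

```text
t: 8.9
tool_pos: [0.5059, 0.0719, 0.0385]
orientation: [-0.287, -3.128, 0.0]
force: [-4.1, 0.2, 1.7]
opening: 0.04
gripper_force: 1.7
```

```bash
cat > chk.py <<'E'
from h import *
b=np.load('box.npz');goto(-80.5,0,13)
w=snap('wrist','wx');g=cv2.cvtColor(w['frame'],cv2.COLOR_RGB2GRAY)
# white sill -> black plate foot between the fingers, cast onto the floor top (z=8)
col=np.median(g[:,310:335],axis=1)
i=[r for r in range(100,330) if col[r]>100 and col[r+3]<60 and col[r+1]<col[r]-25]
print('edge rows',i,[(1000*b['R'].T@(wplane(w,322,r+1,.008)-b['T']))[0].round(1) for r in i])
E
python3 chk.py
```

```text
t 8.9 tip_box [-109.1    0.5   13.5] twist 0.0003 d_cm no twist [-2.86 -0.05  0.05] after twist [-2.86 -0.05  0.05] F_box [-4.  -0.6  1.7] open 0.04 q6 -1.35
edge rows [285, 287] [np.float64(-100.0), np.float64(-98.8)]
```

apply_moves([
  [-0.4,0,0],
  [-0.4,0,0],
  [-0.4,0,0],
  [-0.4,0,0],
  [-0.3,0,0],
  [-0.3,0,0],
  [-0.2,0,0],
  [0,0,0],
], twist=[0,0,0,0,0,0,0,0])

```text
t: 9.95
tool_pos: [0.53, 0.0675, 0.0389]
orientation: [0.287, 3.128, 0.0]
force: [-0.4, -0.4, -0.6]
opening: 0.0398
gripper_force: 0.2
```

```bash
python3 chk.py
```

```text
t 9.95 tip_box [-84.5   0.6  13.9] twist 0.0001 d_cm no twist [-0.4  -0.06  0.09] after twist [-0.4  -0.06  0.09] F_box [-0.3 -0.4 -0.6] open 0.0398 q6 -1.36
edge rows [286, 287] [np.float64(-74.7), np.float64(-74.1)]
```

Almost home. I'll finish in small steps until the force rises.

apply_moves([
  [-0.1,0,0],
  [-0.1,0,0],
  [0,0,0],
], twist=[0,0,0])

```text
t: 10.38
tool_pos: [0.5313, 0.0673, 0.039]
orientation: [-0.287, -3.128, -0.0]
force: [-4.8, 0.3, 3.6]
opening: 0.0399
gripper_force: 2.5
```

apply_moves([
  [-0.1,0,0],
  [0,0,0],
], twist=[0,0])

```text
t: 10.62
tool_pos: [0.5316, 0.0672, 0.0389]
orientation: [-0.286, -3.127, -0.0]
force: [-8.6, 2.2, 7.3]
opening: 0.0402
gripper_force: 4.3
```

```bash
python3 chk.py
```

```text
t 10.62 tip_box [-82.9   0.6  13.9] twist 0.0003 d_cm no twist [-0.24 -0.06  0.09] after twist [-0.24 -0.06  0.09] F_box [-8.8  0.6  7.3] open 0.0402 q6 -1.36
edge rows [286, 287] [np.float64(-73.2), np.float64(-72.5)]
```

apply_moves([
  [1,0,0],
  [2,0,0],
  [2,0,0],
  [1,0,-3],
  [0,0,-4.5],
  [0,0,-4.5],
  [0,0,-4.5],
  [0,0,-4.5],
], twist=[0,0,0,0,0,0,0,0])

```text
t: 11.68
tool_pos: [0.4735, 0.0778, 0.2504]
orientation: [0.287, 3.127, 0.0]
force: [0.7, -0.2, 0.6]
opening: 0.0397
gripper_force: 0.0
```

apply_moves([
  [0,0,-4.5],
  [0,0,0],
  [-3.5,0,0],
  [-3.5,0,0],
  [-3.5,0,0],
  [-3.5,0,0],
  [-3.5,0,0],
  [-3.5,0,0],
], twist=[0,0,0,0,0,0,0,0])

```text
t: 12.68
tool_pos: [0.6807, 0.0395, 0.292]
orientation: [-0.287, -3.127, 0.0]
force: [0.2, 0.5, 0.6]
opening: 0.0397
gripper_force: 0.0
```

```bash
python3 -c "
from h import *
goto(78,0,195)"
```

```text
t 12.68 tip_box [ 68.8   0.5 267. ] twist 0.0002 d_cm no twist [-0.93 -0.05  7.2 ] after twist [-0.93 -0.05  7.2 ] F_box [0.1 0.5 0.6] open 0.0397 q6 -1.41
```

apply_moves([
  [-0.9,0,0],
  [0,0,2],
  [0,0,2],
  [0,0,2],
  [0,0,1.2],
  [0,0,0],
  [0.5,0,0],
  [0.5,0,0],
], twist=[0,0,0,0,0,0,0,0])

```text
t: 13.68
tool_pos: [0.6792, 0.0399, 0.223]
orientation: [0.287, 3.127, 0.0]
force: [1.0, 0.6, -0.0]
opening: 0.0398
gripper_force: 0.0
```

apply_moves([
  [0.5,0,0],
  [0.4,0,0],
  [0.4,0,0],
  [0.4,0,0],
  [0.4,0,0],
  [0,0,0],
], twist=[0,0,0,0,0,0])

```text
t: 14.42
tool_pos: [0.6582, 0.0437, 0.2218]
orientation: [0.287, 3.128, 0.0]
force: [-0.4, 0.5, 0.5]
opening: 0.04
gripper_force: 0.0
```

```bash
python3 -c "
from h import *
goto(41,0,195)"
```

```text
t 14.43 tip_box [ 45.8   0.6 196.8] twist 0.0002 d_cm no twist [ 0.48 -0.06  0.18] after twist [ 0.48 -0.06  0.18] F_box [-0.5  0.4  0.5] open 0.04 q6 -1.4
```

```bash
python3 -c "
from h import *
th=np.array([1.17,1.05,.9,.75,.6,.45,.3,.2,.1,.03,0]);r=np.linspace(132,145,len(th))
x=85-r*np.cos(th)+6*np.sin(th)+8*np.sin(th);z=72+r*np.sin(th)+6*np.cos(th)
print(np.c_[th,x,z].round(1))"
```

```text
[[ 1.200e+00  4.640e+01  1.959e+02]
 [ 1.000e+00  3.080e+01  1.906e+02]
 [ 9.000e-01  1.230e+01  1.812e+02]
 [ 8.000e-01 -4.900e+00  1.690e+02]
 [ 6.000e-01 -2.030e+01  1.544e+02]
 [ 4.000e-01 -3.360e+01  1.376e+02]
 [ 3.000e-01 -4.440e+01  1.190e+02]
 [ 2.000e-01 -5.050e+01  1.059e+02]
 [ 1.000e-01 -5.530e+01  9.220e+01]
 [ 0.000e+00 -5.820e+01  8.230e+01]
 [ 0.000e+00 -6.000e+01  7.800e+01]]
```

apply_moves([
  [0.5,0,0.1],
  [0.5,0,0.2],
  [0.5,0,0.2],
  [0.4,0,0.2],
  [0.4,0,0.2],
  [0.4,0,0.2],
  [0.4,0,0.25],
  [0.4,0,0.25],
], twist=[0,0,0,0,0,0,0,0])

```text
t: 15.42
tool_pos: [0.6237, 0.0501, 0.2056]
orientation: [-0.287, -3.128, -0.0]
force: [0.1, 0.5, 1.5]
opening: 0.0402
gripper_force: 0.8
```

```bash
cat > lid.py <<'E'
from h import *
goto(-5,0,169)
d=snap('side','dd');s=snap('scene','ss')
cv2.imwrite('pics/m4.png',np.hstack([cv2.resize(s['frame'][180:310,240:370],(400,400),interpolation=2),cv2.resize(d['frame'][155:285,255:385],(400,400),interpolation=2)])[:,:,::-1])
E
python3 lid.py
```

```text
t 15.43 tip_box [ 10.7   0.6 180.6] twist 0.0002 d_cm no twist [ 1.57 -0.06  1.16] after twist [ 1.57 -0.06  1.16] F_box [-0.   0.5  1.5] open 0.0402 q6 -1.39
```

View pics/m4.png

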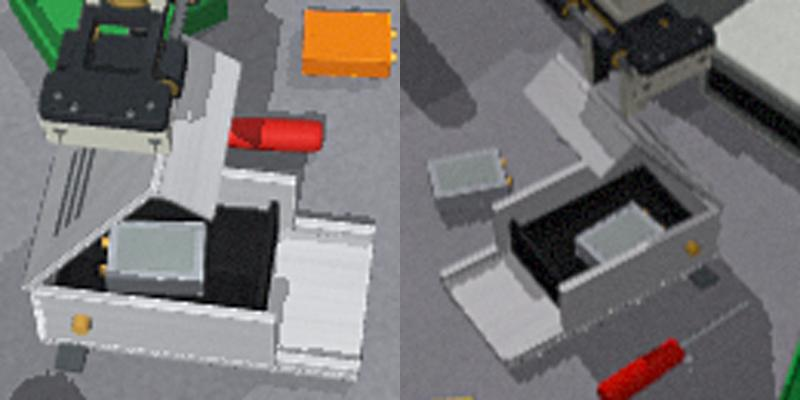

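The tray now sits inside the box with its plate at the box front (scene crop (275,250)). The fingers are behind the lid, which has started to close. I'll carry on along the arc.

apply_moves([
  [0.4,0,0.25],
  [0.4,0,0.3],
  [0.4,0,0.3],
  [0.4,0,0.3],
  [0.4,0,0.35],
  [0.4,0,0.35],
  [0.35,0,0.4],
  [0.35,0,0.4],
], twist=[0,0,0,0,0,0,0,0])

```text
t: 16.52
tool_pos: [0.5932, 0.0557, 0.1789]
orientation: [-0.287, -3.128, 0.0]
force: [0.4, 1.0, 1.9]
opening: 0.0401
gripper_force: 0.7
```

apply_moves([
  [0.35,0,0.4],
  [0.35,0,0.4],
  [0.3,0,0.4],
  [0.3,0,0.4],
  [0.25,0,0.4],
  [0.25,0,0.4],
  [0.2,0,0.4],
  [0.2,0,0.4],
], twist=[0,0,0,0,0,0,0,0])

```text
t: 17.52
tool_pos: [0.5717, 0.0597, 0.1469]
orientation: [-0.287, -3.128, 0.0]
force: [-0.2, -0.1, 2.3]
opening: 0.04
gripper_force: 0.6
```

```bash
python3 -c "
from h import *
goto(-55,0,92)"
```

```text
t 17.52 tip_box [-42.1   0.5 121.9] twist 0.0002 d_cm no twist [ 1.29 -0.05  2.99] after twist [ 1.29 -0.05  2.99] F_box [-0.2 -0.2  2.3] open 0.04 q6 -1.37
```

apply_moves([
  [0.2,0,0.4],
  [0.2,0,0.4],
  [0.2,0,0.4],
  [0.2,0,0.4],
  [0.15,0,0.35],
  [0.15,0,0.35],
  [0.1,0,0.3],
  [0.1,0,0.3],
], twist=[0,0,0,0,0,0,0,0])

```text
t: 18.52
tool_pos: [0.5591, 0.0621, 0.1181]
orientation: [0.287, 3.128, 0.0]
force: [0.2, 1.1, 1.0]
opening: 0.0399
gripper_force: 0.5
```

apply_moves([
  [0.05,0,0.2],
  [0.05,0,0.2],
  [0.05,0,0.2],
  [0,0,0.15],
  [0,0,0.15],
  [0,0,0.1],
  [0,0,0.1],
  [0,0,0],
], twist=[0,0,0,0,0,0,0,0])

```text
t: 19.52
tool_pos: [0.5575, 0.0623, 0.1071]
orientation: [-0.287, -3.128, 0.0]
force: [-1.3, 0.2, 0.8]
opening: 0.0399
gripper_force: 0.2
```

```bash
python3 -c "
from h import *
goto(-57,0,78)"
```

```text
t 19.52 tip_box [-56.5   0.5  82.1] twist 0.0002 d_cm no twist [ 0.05 -0.05  0.41] after twist [ 0.05 -0.05  0.41] F_box [-1.3 -0.   0.8] open 0.0399 q6 -1.37
```

apply_moves([
  [0,0,0.1],
  [0,0,0.1],
  [0,0,0.1],
  [0,0,0.1],
  [0,0,0],
], twist=[0,0,0,0,0])

```text
t: 20.15
tool_pos: [0.5575, 0.0623, 0.1031]
orientation: [-0.287, -3.128, 0.0]
force: [-0.4, -0.6, 0.5]
opening: 0.04
gripper_force: 0.1
```

apply_moves([
  [0,0,0.1],
  [0,0,0.05],
  [0,0,0],
], twist=[0,0,0])

```text
t: 20.52
tool_pos: [0.5576, 0.0623, 0.1017]
orientation: [-0.287, -3.128, 0.0]
force: [-0.6, 0.6, 1.0]
opening: 0.0401
gripper_force: 0.3
```

apply_moves([
  [0,0,0.1],
  [0,0,0.1],
  [0,0,0],
], twist=[0,0,0])

```text
t: 20.9
tool_pos: [0.5575, 0.0623, 0.0996]
orientation: [-0.287, -3.128, -0.0]
force: [-0.1, 0.1, 0.0]
opening: 0.04
gripper_force: 0.2
```

apply_moves([
  [0,0,0.1],
  [0,0,0.1],
  [0,0,0],
], twist=[0,0,0])

```text
t: 21.28
tool_pos: [0.5576, 0.0623, 0.0976]
orientation: [-0.287, -3.128, 0.0]
force: [-0.2, 0.3, 0.3]
opening: 0.0398
gripper_force: 0.2
```

apply_moves([
  [0,0,0.1],
  [0,0,0.1],
  [0,0,0],
], twist=[0,0,0])

```text
t: 21.65
tool_pos: [0.5575, 0.0623, 0.0956]
orientation: [-0.287, -3.128, 0.0]
force: [-0.9, 0.0, 0.2]
opening: 0.0398
gripper_force: 0.1
```

apply_moves([
  [0,0,0.2],
  [0,0,0.2],
  [0,0,0.15],
  [0,0,0.15],
  [0,0,0],
], twist=[0,0,0,0,0])

```text
t: 22.28
tool_pos: [0.5575, 0.0623, 0.0885]
orientation: [-0.287, -3.128, 0.0]
force: [-0.0, 0.1, 0.4]
opening: 0.04
gripper_force: 0.0
```

apply_moves([
  [0,0,0.15],
  [0,0,0.15],
  [0,0,0.1],
  [0,0,0.1],
  [0,0,0],
], twist=[0,0,0,0,0])

```text
t: 22.9
tool_pos: [0.5576, 0.0623, 0.0836]
orientation: [-0.287, -3.128, -0.0]
force: [-0.2, -0.3, -0.2]
opening: 0.0399
gripper_force: 0.0
```

apply_moves([
  [0,0,0.1],
  [0,0,0.1],
  [0,0,0],
], twist=[0,0,0])

```text
t: 23.28
tool_pos: [0.5576, 0.0623, 0.0816]
orientation: [-0.287, -3.128, -0.0]
force: [0.3, 0.8, 0.1]
opening: 0.0397
gripper_force: 0.0
```

apply_moves([
  [0,0,0.1],
  [0,0,0.1],
  [0,0,0],
], twist=[0,0,0])

```text
t: 23.65
tool_pos: [0.5576, 0.0623, 0.0796]
orientation: [-0.287, -3.128, 0.0]
force: [0.2, 0.6, -0.6]
opening: 0.0401
gripper_force: 0.0
```

apply_moves([
  [0,0,0.1],
  [0,0,0.1],
  [0,0,0],
], twist=[0,0,0])

```text
t: 24.02
tool_pos: [0.5576, 0.0623, 0.0776]
orientation: [-0.287, -3.128, 0.0]
force: [-0.0, -0.0, -0.1]
opening: 0.0398
gripper_force: 0.0
```

apply_moves([
  [0,0,-3],
  [0,0,-4],
  [0,0,-4],
  [4,0,-2],
  [5,0,0],
  [5,0,0],
  [5,0,0],
  [5,0,0],
], twist=[0,0,0,0,0,0,0,0])

```text
t: 25.02
tool_pos: [0.3202, 0.1061, 0.2077]
orientation: [0.287, 3.128, 0.0]
force: [0.9, 1.0, 0.0]
opening: 0.04
gripper_force: 0.0
```

```bash
python3 lid.py
```

```text
t 25.02 tip_box [-297.8    0.4  182.7] twist -0.0001 d_cm no twist [-29.28  -0.04   1.38] after twist [-29.28  -0.04   1.38] F_box [0.7 1.2 0. ] open 0.04 q6 -1.22
```

View pics/m4.png

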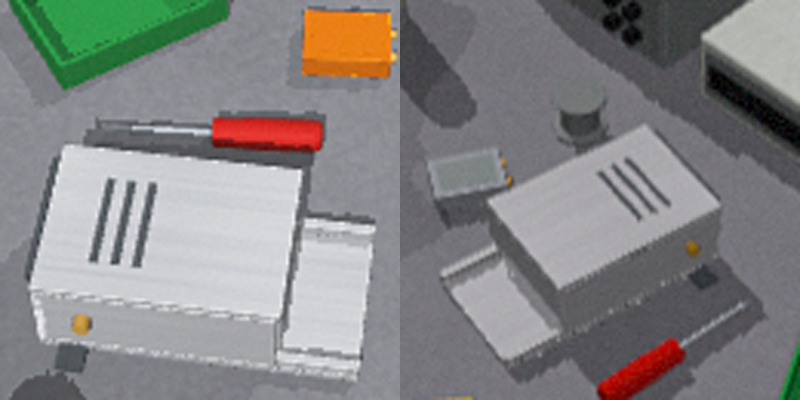

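```bash
python3 -c "
from h import *
b=np.load('box.npz')
for n,o in(('ss',(240,180)),('dd',(255,155))):
  c=load(n)
  for th in(0,.03,.06,.1):
    P=lambda r,y,h:((proj(c,b['T']+b['R']@np.array([.085-r*np.cos(th)+h*np.sin(th),y,.072+r*np.sin(th)+h*np.cos(th)]))-o)*400/130).round(0)
    print(n,th,'free top +y,-y',P(.174,.061,.006),P(.174,-.061,.006),'hinge top',P(0,.061,.006),P(0,-.061,.006),'skirt foot',P(.174,.061,-.04),P(.174,-.061,-.04))
"
```

```text
ss 0 free top +y,-y [279. 317.] [300. 169.] hinge top [ 26. 288.] [ 60. 143.] skirt foot [278. 349.] [298. 204.]
ss 0.03 free top +y,-y [279. 313.] [300. 165.] hinge top [ 26. 288.] [ 60. 143.] skirt foot [280. 346.] [300. 200.]
ss 0.06 free top +y,-y [279. 309.] [299. 161.] hinge top [ 25. 288.] [ 60. 143.] skirt foot [282. 342.] [301. 197.]
ss 0.1 free top +y,-y [278. 304.] [298. 155.] hinge top [ 25. 288.] [ 59. 143.] skirt foot [283. 338.] [303. 192.]
dd 0 free top +y,-y [ 85. 202.] [159. 289.] hinge top [244. 123.] [321. 203.] skirt foot [ 89. 235.] [161. 322.]
dd 0.03 free top +y,-y [ 85. 198.] [159. 285.] hinge top [244. 123.] [321. 203.] skirt foot [ 87. 232.] [159. 319.]
dd 0.06 free top +y,-y [ 85. 194.] [159. 281.] hinge top [244. 122.] [321. 203.] skirt foot [ 86. 229.] [158. 315.]
dd 0.1 free top +y,-y [ 85. 189.] [160. 276.] hinge top [244. 122.] [322. 203.] skirt foot [ 84. 224.] [157. 311.]
```

The picture shows the lid down level, with its front corners at scene (280,316) and (302,168), which matches an angle near 0. I'll press lightly near the free edge to be sure.

apply_moves([
  [-4.5,0,0],
  [-4.5,0,0],
  [-4.5,0,0],
  [-4.5,0,0],
  [-4.5,0,0],
  [0,0,3],
  [0,0,3],
  [0,0,3],
], twist=[0,0,0,0,0,0,0,0])

```text
t: 26.12
tool_pos: [0.5435, 0.0647, 0.1162]
orientation: [-0.287, -3.128, 0.0]
force: [0.7, -0.9, 0.7]
opening: 0.0402
gripper_force: 0.0
```

apply_moves([
  [0,0,1],
  [0,0,1],
  [0,0,0.7],
  [0,0,0.2],
  [0,0,0.1],
  [0,0,0],
], twist=[0,0,0,0,0,0])

```text
t: 26.88
tool_pos: [0.5431, 0.0651, 0.0882]
orientation: [0.287, 3.128, 0.0]
force: [0.1, 0.5, -0.3]
opening: 0.0398
gripper_force: 0.0
```

```bash
python3 -c "
from h import *
goto(-72,0,50)"
```

```text
t 26.88 tip_box [-71.1   0.6  63.2] twist 0.0002 d_cm no twist [ 0.09 -0.06  1.32] after twist [ 0.09 -0.06  1.32] F_box [-0.   0.5 -0.3] open 0.0398 q6 -1.36
```

apply_moves([
  [0,0,0.3],
  [0,0,0.3],
  [0,0,0.2],
  [0,0,0.1],
  [0,0,0.1],
  [0,0,0],
], twist=[0,0,0,0,0,0])

```text
t: 27.62
tool_pos: [0.5428, 0.0651, 0.0777]
orientation: [-0.287, -3.128, 0.0]
force: [-0.9, 0.8, -0.7]
opening: 0.0399
gripper_force: 0.0
```

apply_moves([
  [0,0,0.1],
  [0,0,0.1],
  [0,0,0],
], twist=[0,0,0])

```text
t: 28.0
tool_pos: [0.5429, 0.0651, 0.0757]
orientation: [0.287, 3.128, 0.0]
force: [0.3, -0.5, 0.8]
opening: 0.0398
gripper_force: 0.0
```

apply_moves([
  [0,0,0.1],
  [0,0,0.1],
  [0,0,0],
], twist=[0,0,0])

```text
t: 28.38
tool_pos: [0.543, 0.0651, 0.0752]
orientation: [0.287, 3.128, -0.0]
force: [-6.6, -0.5, 13.3]
opening: 0.0397
gripper_force: 6.6
```

The contact is firm at 13 N with no give, so the lid is shut. I'll retract and hand in.

apply_moves([
  [0,0,-0.5],
  [0,0,-2],
  [0,0,-4],
  [0,0,-4],
  [3,0,-2],
  [4,0,0],
  [4,0,0],
  [0,0,0],
], twist=[0,0,0,0,0,0,0,0])

```text
t: 29.38
tool_pos: [0.433, 0.0855, 0.1986]
orientation: [0.285, 3.129, 0.0]
force: [0.3, -0.2, 0.2]
opening: 0.0399
gripper_force: 0.0
```

```bash
python3 -c "
from h import *
a=load('ss');b=snap('side','de');p=load('dd')
d=cv2.absdiff(b['frame'],p['frame']).max(2)[190:285,300:385]; print((d>40).sum())
s=robot.read_state();print(s['tool_pos'],s['force'])
print(robot.close_job())"
```

```text
5
[0.43438544 0.08520813 0.19899805] [ 0.07631481 -0.10564939  0.39726378]
the job is handed in; nothing more can be done
None
```

The tray is pushed fully home and the lid was closed slowly until shut; the job was handed in at about 29 s with the robot clear of everything, but no verdict was returned. The first push passed over the tray without moving it, and I redid it lower.

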